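Sort rolling-pin handles on the twin axle gauge

ROBOT

A 7-joint arm with a two-finger parallel gripper is mounted at the origin on the work surface. World frame = base frame: x ahead of the robot, y to its left, z up, the work surface at z = 0. Lengths are in m, angles in rad, forces in N, time in s.
With the tool pointing down it reaches from about 0.425 to 0.95 m from the base axis. Payload 4.7 kg.
Tool frame: the origin (TCP) lies where the fingers leave the gripper's body, on its centre line; the fingertips stand 73 mm ahead of it and the grasp point (between the pads) lies 54 mm ahead of it; z points along the fingers, y is the line along which they close (so a half turn about z gives the same grasp; the last joint's range is limited). The gripper opens to 85 mm and grips with 20 to 120 N. Pads are 22 mm wide; open, the fingers measure 114 mm over their backs; the gripper's body (76 mm by 85 mm) begins 54 mm behind the grasp point. The pads swing forward as they close: fully open they stand 13 mm farther back than shut.
Start: joints at [1.19, 0.469, -0.049, 1.532, 0.024, 1.141, -0.082], TCP at [0.233, -0.634, 0.304] pointing down, gripper open.
Joint ranges: [-2.59, 2.59], [-0.33, 1.99], [-1.39, 1.29], [0.1, 2.45], [-1.04, 4.18], [0.21, 1.99], [-2.66, 2.66]. Speed limits (rad/s): [2.57, 2.57, 3.14, 3.14, 3.14, 3.14, 3.14].

INTERFACE

Orientations are given as a rotation vector (axis times angle).
In Python, from plant import arm gives the robot as it stands.
- The arm moves only by the shell command python3 -m crank 'ROWS' [FORCE]. ROWS is JSON, a list of rows, each a list of 5 numbers: the gripper's target within -1 to 1 (fully open at 1, half-way at 0, shut at -1), then the shift along the tool's x, y, z each as a share of 0.5 m, from -1 to 1, then the turn about the tool's z as a share of pi rad, from -1 to 1. A call has 1 to 12 rows; each row is the pose to reach, as a shift and turn from the pose commanded when the call began, along the tool's axes at that moment, turning the shorter way round; what a row does not reach only later rows make up. A row lasts 1/10 s, in which the tool goes at most 50 mm and 8.59 degrees, less where a joint would pass 70% of its speed; a pose out of reach is approached as far as the arm can. A call with a number of a shift or a turn outside -1 to 1 is refused whole. A call with a gripper value outside its range is refused whole. The fingers move at their own pace and stop on an object; FORCE is the grip in N (left out, the last holds). Time passes only in rows, so rows that repeat a pose let the fingers close. It gives the time, the measured TCP pose, the force, the opening and the grip force at its end, in the units of the state.
- arm.read_state(): the state, without advancing time (a new reading comes with each control period).
- arm.read_camera(name): name is "scene" or "top" or "wrist"; returns a dict with "color" (420x560x3 uint8, red, green, blue), "mtx" (3x3 intrinsics, pixels), "dist_coeffs" ([k1, k2, p1, p2, k3] as OpenCV has them; the pictures are not rectified), "position" and "attitude" of the camera in the world. Camera axes: x right, y up, looking along -z (the intrinsics and any distortion apply to the point x, -y, -z); pixel columns grow to the right and rows downward; lengths in m; the calibration is good to about 2 mm. A picture is of the moment at which its call begins. There is no depth.
- arm.hand_in(): hands the job in; it is judged then, once.
Trained networks look in the newest picture that a camera, given by its name, has taken for a name from the list of things; names that differ only in an ending like _2 or _b are one class to them, and where a whole thing is asked for, a point or a joint stands for the part that bears it (a point fixed in the world has none). Each returns a list of dicts, best first, with "p" (0 to 1); they miss things now and then, are a little off and sometimes report something else, mostly with a low value. They report only what shows in the picture. A call takes as long as a camera call. They do not tell look-alikes from the thing itself.
- arm.recognise(camera, label): "pixel" ([column, row] in pixels, amid what is visible of it).
- arm.outline_of(camera, label): "mask" (420x560 bool, what is visible of it) and "pixel" ([column, row] in pixels, amid what is visible of it).
The state is a dict: "clock": time; "joint_pos": joint angles; "dq": joint speeds; "tau": joint torques, N m; "tcp_pos": TCP position; "orientation": TCP orientation; "force": force on the tool from outside, world axes, zero at the start; "ft_torque": the same for the moment, N m; "finger_gap": finger opening in m; "grasp_force": force on a finger pad.
Only numpy, scipy, OpenCV 4.12 (cv2) and the standard library are available. Lean on these libraries where they do the work, as an engineer would, in place of code of your own. Each camera call takes 0.05 s, during which the arm holds its last target. There are 200 camera calls.

TASK

Two beech rolling-pin handles lie in the grooves of the wooden axle gauge, and the bore of one of them is too tight. Test both: push each one gently along its groove onto the steel pin as far as it will go, without forcing it. When both have been tried, leave the one that goes fully home on its pin and put the one that stops short into the grey bin, without disturbing the other things on the table.

Things in the scene. Friction and masses are not known exactly. Their poses are not given: they have to be found in the camera images.
- gauge: Wooden gauge, fixed: base 220 x 220 mm, 12 mm thick (x = -130 to 90 mm), upright back board 72 mm high, 20 mm thick along its far edge, its near face at x = 70 mm. Origin: on the table, midway between the two grooves; x along the grooves to the back board, y to the left groove, z up. Grooves at y = +65 and -65 mm. A handle in a groove has its axis 41 mm above the table
- pin_left_tip (a point): Centre of the tip of the left pin (gauge x = 20, y = 65 mm), 41 mm above the table. The pin is level steel, 17 mm in diameter, 50 mm long with a tapered tip, and points from the back board along the groove. The groove is cut in a raised strip 33 mm wide, x = -125 to 70 mm, its top 26 mm above the table, narrower than the handle
- pin_right_tip (a point): Centre of the tip of the right pin (gauge x = 20, y = -65 mm), 41 mm above the table; pin and groove are the same as the left ones
- handle_a: Plain beech rolling-pin handle, a cylinder 38 mm in diameter, 80 mm long, about 75 g, in the left groove. Origin on its axis at mid-length, x towards its open end; it may roll about x. Starts at gauge x = -60 to -35 mm with its open end to the pin, which is not yet in it; the other end is closed. Slides with under 2 N. A white bush lies loose deep in the bore
- handle_b: The second handle, in the right groove; from outside the same in every way as handle_a. Exactly one of the two, which differs from start to start, goes home; the bush in the other is too tight for the pin
- handle_a_mouth (a point): Centre of handle_a's open end, 40 mm from its origin. If this handle is the good one it meets the back board when home (handle origin at gauge x = 30 mm). If it is the tight one it stops 28 mm short of the board (origin at x = 2 mm) with 22 mm of the pin inside, and must be drawn back off the pin before it can be lifted
- handle_b_mouth (a point): Centre of handle_b's open end, 40 mm from its origin; behaves as told for handle_a
- bin: Grey open plastic box for rejects, fixed, to the left or the right of the gauge: 180 mm along its x, 150 mm along its y, 50 mm high, walls and floor 4 mm. The origin is the centre of its underside
- bowl: Purple mixing bowl, 150 mm across the rim, 70 mm high, on the other side of the gauge from the bin; leave it alone. The origin is the centre of its underside
- jar: Closed glass jam jar, 60 mm in diameter and 95 mm high, near a far corner of the gauge; leave it alone. The origin is the centre of its underside
- spoon: Steel spoon 190 mm long lying on the table near a far corner of the gauge; leave it alone. The origin is on its underside, near mid-length
Mind the look-alikes: they are no part of the job. Leave any black or turquoise look-alike of the handle_b alone.

How it is judged:
By the outcome, as a careful person would: the job done as asked, in the order asked, and still so for the second after the job is handed in, with the robot touching nothing.
It also fails if it takes over 56 s, if anything falls off the work surface, if the arm or the gripper's body presses on something with over 40 N, if the wrist force passes 120 N, or if a joint passes its speed limit or range.

## Working session

There is one attempt and no reset: what is moved stays moved. The work goes in short steps, Python scripts to look and compute and a shell command to move; the robot and the scene stay as the last step left them, time stands still between calls to the robot, and variables do not carry over. Pictures are saved under pics/ and viewed, at most 13 in all, crops included, and the job is handed in when it is done.

```bash
mkdir -p pics; ls; cat > h.py <<'E'
import numpy as np, cv2, json
from scipy.spatial.transform import Rotation as R
from plant import arm
def att(c):
    a=np.array(c["attitude"],float)
    return a if a.shape==(3,3) else R.from_rotvec(a).as_matrix() if a.size==3 else R.from_quat(a).as_matrix()
def ray(c,px):
    u=cv2.undistortPoints(np.array([[px]],float),np.array(c["mtx"]),np.array(c["dist_coeffs"]))[0,0]
    return np.array(c["position"]),att(c)@np.array([u[0],-u[1],-1])
def onz(c,px,z):
    p,d=ray(c,px); return p+d*(z-p[2])/d[2]
def proj(c,P):
    q=(np.atleast_2d(P)-np.array(c["position"]))@att(c); q=q*[1,-1,-1]
    return cv2.projectPoints(q,np.zeros(3),np.zeros(3),np.array(c["mtx"]),np.array(c["dist_coeffs"]))[0][:,0]
def save(c,n): cv2.imwrite("pics/"+n,c["color"][:,:,::-1])
E
python3 - <<'E'
from h import *
print(arm.read_state())
for n in("top","scene"):
    c=arm.read_camera(n); save(c,n+"0.png"); print(n,c["position"],c["attitude"],np.array(c["mtx"]).tolist())
    for l in ["gauge","pin_left_tip","pin_right_tip","handle_a","handle_a_mouth","bin","bowl","jar","spoon"]:
        print(l,[(round(r["p"],2),np.round(r["pixel"]).tolist(),onz(c,r["pixel"],.041 if 'e_a' in l or 'pin' in l else 0.0).round(3).tolist()) for r in arm.recognise(n,l)])
E
```

```text
pics
{'clock': 0.0, 'joint_pos': array([ 1.19007409,  0.46943381, -0.04860724,  1.53370629,  0.02409049,
        1.14099492, -0.08225801]), 'dq': array([ 0.00063676, -0.00104566, -0.00020188, -0.00104836, -0.0006056 ,
        0.00033021,  0.00109102]), 'tau': array([ 4.84247867e-04, -5.10302532e+01, -4.71131934e-02, -2.37712187e+01,
        1.05872971e-02,  7.36764661e-03,  3.10689991e-06]), 'tcp_pos': array([ 0.23247961, -0.63322408,  0.30286123]), 'orientation': array([-3.09120145e+00, -5.49585002e-01,  6.27510278e-04]), 'force': array([-0.37221192,  0.14201497, -0.22356279]), 'ft_torque': array([ 0.04596949, -0.04495025,  0.00153459]), 'grasp_force': 0.0, 'finger_gap': 0.08524685666094263}
top [ 0.37205429 -0.0019512   0.98400375] [ 0.16188195 -0.16796138 -1.54465741] [[420.8744848007087, 0.0, 278.41678997502055], [0.0, 420.8744848007087, 210.27064532590808], [0.0, 0.0, 1.0]]
gauge [(0.56, [280.0, 205.0], [0.596, -0.006, 0.0]), (0.43, [254.0, 219.0], [0.56, 0.055, 0.0])]
pin_left_tip [(0.63, [287.0, 203.0], [0.59, -0.022, 0.041])]
pin_right_tip [(0.86, [285.0, 203.0], [0.59, -0.01
[... 709 characters left out ...]
.0]]
gauge [(0.82, [262.0, 238.0], [0.583, -0.026, 0.0]), (0.24, [350.0, 122.0], [0.493, 0.375, 0.0])]
pin_left_tip [(0.75, [264.0, 240.0], [0.606, -0.04, 0.041])]
pin_right_tip [(0.85, [265.0, 237.0], [0.604, -0.033, 0.041])]
handle_a [(0.72, [232.0, 230.0], [0.543, -0.073, 0.041]), (0.69, [314.0, 316.0], [0.796, -0.085, 0.041]), (0.65, [277.0, 197.0], [0.549, 0.054, 0.041]), (0.57, [161.0, 196.0], [0.364, -0.131, 0.041]), (0.54, [263.0, 238.0], [0.602, -0.037, 0.041])]
handle_a_mouth [(0.58, [278.0, 198.0], [0.551, 0.056, 0.041])]
bin [(0.56, [349.0, 124.0], [0.497, 0.367, 0.0]), (0.22, [261.0, 236.0], [0.579, -0.025, 0.0])]
bowl []
jar []
spoon [(0.85, [218.0, 385.0], [0.757, -0.3, 0.0])]
```

View pics/top0.png

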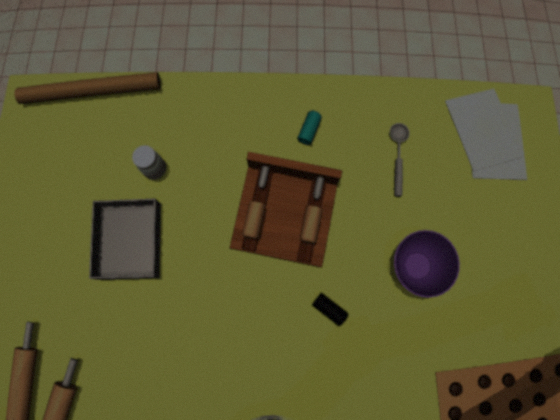

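View pics/scene0.png

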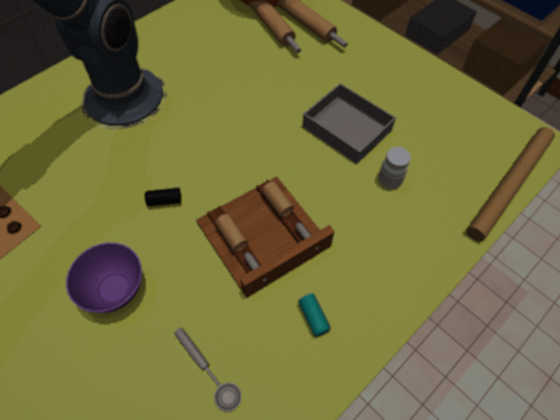

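Top view: left handle_a is at (256,221) and right handle_b at (311,224), both beech and lying in the grooves. The turquoise (310,128) and black (330,309) look-alikes are off the gauge, so they are not meant. The bin is at left (126,240), the bowl at right (425,264), the jar at (148,161) and the spoon at (398,160). Next I fit the gauge pose and confirm it in one overlaid crop.

```bash
cat > fit.py <<'E'
from h import *
from scipy.optimize import least_squares
def G(p): # gauge->world
    return lambda q:(np.atleast_2d(q)@np.array([[np.cos(p[2]),np.sin(p[2]),0],[-np.sin(p[2]),np.cos(p[2]),0],[0,0,1]])+[p[0],p[1],0])
E
python3 - <<'E'
from fit import *
t=arm.read_camera("top"); s=arm.read_camera("scene")
mo=np.array([[-130,110,12],[-130,-110,12],[90,110,72],[90,-110,72]])/1e3
tp=np.array([[231,249],[322,265],[249,153],[342,170]]) 
f=lambda p: (proj(t,G(p)(mo))-tp).ravel()
r=least_squares(f,[.58,0,-.15]);p=r.x;print(p,r.fun.round(1))
ms={}
for n,c in(("top",t),("scene",s)):
    im=c["color"].copy()
    for e in arm.outline_of(n,"handle_a"):
        col=c["color"][e["mask"]].mean(0); w=onz(c,e["pixel"],.045)
        g=(G([0,0,-p[2]])(w-[p[0],p[1],0]))[0]
        print(n,round(e["p"],2),np.round(e["pixel"]),e["mask"].sum(),col.round(),"gauge",g.round(4))
    k=4
    x0,y0=(220,145) if n=="top" else (190,170)
    cr=cv2.resize(im[y0:y0+130,x0:x0+150],None,fx=k,fy=k,interpolation=cv2.INTER_CUBIC)
    cr=cv2.convertScaleAbs(cr,alpha=1.8)
    def line(a,col):
        q=(proj(c,G(p)(np.array(a)/1e3))-[x0-.5,y0-.5])*k
        cv2.polylines(cr,[q.astype(np.int32)],False,col,1)
    line([[-130,110,12],[-130,-110,12],[90,-110,12]],(0,255,0)); line([[-130,110,12],[90,110,12]],(0,255,0))
    line([[70,110,72],[70,-110,72],[90,-110,72],[90,110,72],[70,110,72]],(0,255,255))
    for y in(65,-65): line([[-125,y,41],[20,y,41],[70,y,41]],(255,0,255))
    ms[n]=cv2.copyMakeBorder(cr,0,0,0,0,0)
save({"color":cv2.resize(np.vstack([ms["top"],ms["scene"]]),None,fx=.57,fy=.57) if 0 else np.hstack([cv2.resize(ms[m],(400,347)) for m in ms])},"fit.png")
E
```

```text
[ 0.59533642 -0.0239505  -0.1714788 ] [-0.9 -0.1  1.5  1.9 -1.2 -1.3  0.6 -0.7]
top 0.87 [308. 128.] 495 [20. 60. 51.] gauge [ 0.1867 -0.0162  0.045 ]
top 0.73 [252. 220.] 546 [87. 64. 39.] gauge [-0.0582  0.0712  0.045 ]
top 0.71 [331. 311.] 610 [14. 14.  8.] gauge [-0.2255 -0.1399  0.045 ]
top 0.62 [311. 223.] 579 [86. 63. 39.] gauge [-0.0403 -0.062   0.045 ]
top 0.53 [285. 202.] 8005 [67. 38. 21.] gauge [-0.0041  0.0043  0.045 ]
scene 0.8 [275. 198.] 686 [103.  74.  47.] gauge [-0.0572  0.064   0.045 ]
scene 0.77 [232. 231.] 677 [107.  79.  50.] gauge [-0.0391 -0.0606  0.045 ]
scene 0.73 [264. 237.] 7598 [87. 53. 29.] gauge [ 0.0104 -0.0103  0.045 ]
scene 0.71 [314. 317.] 843 [27. 88. 77.] gauge [ 0.2099 -0.0279  0.045 ]
scene 0.6 [159. 193.] 566 [17. 16. 12.] gauge [-0.2145 -0.1449  0.045 ]
scene 0.22 [214. 384.] 1296 [100.  96.  86.] gauge [ 0.21   -0.2492  0.045 ]
```

View pics/fit.png

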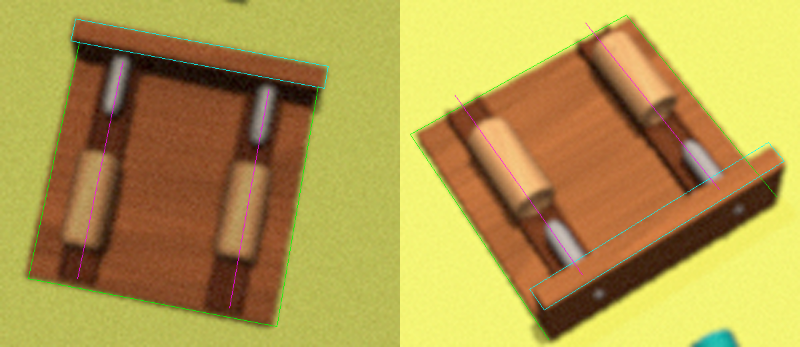

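The crop confirms the beech handles at (252,220) and (311,223) in the grooves. The overlay's left groove line is a few mm off, so I refit both cameras jointly, using handle and pin blobs.

```bash
python3 - <<'E'
from fit import *
p0=[.595,-.024,-.1715]
obs=[];C={}
for n in("top","scene"):
    c=C[n]=arm.read_camera(n); im=c["color"].astype(float)+1
    base=cv2.fillPoly(np.zeros(im.shape[:2],np.uint8),[cv2.convexHull(proj(c,G(p0)(np.array([[x,y,z] for x in(-.13,.07) for y in(-.11,.11) for z in (.012,.045)])*[1,.95,1])).astype(np.int32))],1)>0
    gr=im[...,1]/im[...,0]; br=im[...,2]/im[...,0]
    hm=base&(gr>.66)&(br<.65)&(im[...,0]>60); pm=base&(br>.75)&(im[...,0]>50)
    for nm,m in(("h",hm),("p",pm)):
        k,l,st,ce=cv2.connectedComponentsWithStats(m.astype(np.uint8))
        for i in sorted(range(1,k),key=lambda i:-st[i,4])[:3]:
            g=G([0,0,-p0[2]])(onz(c,ce[i],.041)-[p0[0],p0[1],0])[0]
            ys,xs=np.nonzero(l==i); e=np.linalg.eigh(np.cov(xs,ys))[1][:,1] if st[i,4]>5 else None
            print(n,nm,st[i,4],ce[i].round(1),g.round(4),e)
            if st[i,4]>60: obs.append((n,nm,np.sign(g[1]),ce[i],e))
def res(q):
    r=[]
    for n,nm,s,ce,e in obs:
        if nm=="h":
            x=q[3] if s>0 else q[4]
            r+=list(proj(C[n],G(q[:3])(np.array([x,.065*s,.042])))[0]-ce)
        else:
            a=proj(C[n],G(q[:3])(np.array([[.02,.065*s,.042],[.07,.065*s,.042]]))); d=(a[1]-a[0])/np.linalg.norm(a[1]-a[0])
            r.append(np.cross(ce-a[0],d))
    t=proj(C["top"],G(q[:3])(np.array([[-.13,.11,.012],[-.13,-.11,.012],[.09,.11,.072],[.09,-.11,.072]])))-[[231,249],[322,265],[249,153],[342,170]]
    return np.r_[r,.5*t.ravel()]
r=least_squares(res,p0+[-.055,-.04],loss="soft_l1"); print(r.x.round(4),res(r.x).round(1))
for n in C:
  for e in arm.outline_of(n,"bin")[:1]: print("bin",onz(C[n],e["pixel"],.004))
E
```

```text
top h 499 [310.7 223.1] [-0.0397 -0.0614  0.041 ] [-0.19115618  0.98155963]
top h 471 [252.9 218.7] [-0.055   0.0698  0.041 ] [-0.22659511  0.97398904]
top h 92 [259.6 254. ] [-0.131   0.0389  0.041 ] [-0.97986239 -0.19967398]
top p 126 [318.1 187.2] [ 0.047  -0.0636  0.041 ] [-0.22505708  0.97434558]
top p 116 [262.9 176.2] [0.0484 0.0673 0.041 ] [-0.2464658   0.96915149]
scene h 1805 [258.4 196. ] [-0.085   0.0369  0.041 ] [-0.99974329  0.02265724]
scene h 609 [230.9 231.3] [-0.0422 -0.0612  0.041 ] [0.56052822 0.82813532]
scene h 6 [308.5 236.8] [0.062  0.0689 0.041 ] [-0.85231023  0.52303659]
scene p 129 [251.  260.6] [ 0.0401 -0.0626  0.041 ] [0.56475692 0.82525731]
scene p 115 [302.2 230. ] [0.0411 0.0675 0.041 ] [0.63087864 0.77588152]
[ 0.5954 -0.0226 -0.1626 -0.0674 -0.0411] [  1.1   0.4   0.6   5.7  -6.1 -29.6  -0.2   0.2  14.9  -1.   -0.7   1.
   0.2   0.2  -0.5   0.2   0.7   0.8  -1.1  -0.5  -0.1  -0.6]
bin [0.51225709 0.37339369 0.004     ]
bin [0.49381451 0.37596775 0.004     ]<stdin>:24: DeprecationWarning: Arrays of 2-dimensional vectors are deprecated. Use arrays of 3-dimensional vectors instead. (deprecated in NumPy 2.0)
```

```bash
cat >> fit.py <<'E'
def plan(target,yaw):
    s=arm.read_state(); Rm=R.from_rotvec(s["orientation"]).as_matrix()
    d=Rm.T@(np.array(target)-s["tcp_pos"])/.5
    cur=np.arctan2(Rm[1,0],Rm[0,0]); print("shares",d.round(4),"turn",round(-(yaw-cur)/np.pi,4),"tilt",Rm[2].round(4))
E
python3 - <<'E'
from fit import *
C={n:arm.read_camera(n) for n in("top","scene")}
h=[("top",-1,(310.7,223.1)),("top",1,(252.9,218.7)),("scene",-1,(230.9,231.3))]
pp=[("top",-1,(318.1,187.2)),("top",1,(262.9,176.2)),("scene",-1,(251,260.6)),("scene",1,(302.2,230))]
cr=lambda a,b:a[0]*b[1]-a[1]*b[0]
def res(q):
    r=[]
    for n,s,ce in h: r+=list(proj(C[n],G(q[:3])(np.array([q[3] if s>0 else q[4],.065*s,.042])))[0]-ce)
    for n,s,ce in pp:
        a=proj(C[n],G(q[:3])(np.array([[.02,.065*s,.043],[.07,.065*s,.043]]))); d=(a[1]-a[0])/np.linalg.norm(a[1]-a[0]); r.append(cr(ce-a[0],d))
    t=proj(C["top"],G(q[:3])(np.array([[-.13,.11,.012],[-.13,-.11,.012],[.09,.11,.072],[.09,-.11,.072]])))-[[231,249],[322,265],[249,153],[342,170]]
    return np.r_[r,.4*t.ravel()]
r=least_squares(res,[.595,-.022,-.17,-.055,-.04]); q=r.x; print(q.round(4),r.fun.round(1))
plan(G(q[:3])([-.08,0,.33])[0],q[2])
E
```

```text
[ 0.5958 -0.0215 -0.1822 -0.0562 -0.0404] [ 0.2  0.4  0.7  0.1 -0.   0.4 -0.3  0.  -0.  -0.2 -1.  -0.4 -0.1  0.8
 -0.7 -0.8 -0.1 -0.1]
shares [ 0.9659 -0.9804 -0.0522] turn 0.17 tilt [ 0.e+00  1.e-04 -1.e+00]
```

```bash
python3 -m crank '[[-1,0.966,-0.98,-0.052,0.17],[-1,0.966,-0.98,-0.052,0.17],[-1,0.966,-0.98,-0.052,0.17],[-1,0.966,-0.98,-0.052,0.17],[-1,0.966,-0.98,-0.052,0.17],[-1,0.966,-0.98,-0.052,0.17],[-1,0.966,-0.98,-0.052,0.17],[-1,0.966,-0.98,-0.052,0.17],[-1,0.966,-0.98,-0.052,0.17],[-1,0.966,-0.98,-0.052,0.17],[-1,0.966,-0.98,-0.052,0.17],[-1,0.966,-0.98,-0.052,0.17]]' 20
python3 -m crank '[[-1,0.25,-0.02,0,0],[-1,0.25,-0.02,0,0],[-1,0.25,-0.02,0,0]]' >/dev/null; python3 - <<'E'
from fit import *
q=[.5958,-.0215,-.1822]
plan(G(q)([-.08,0,.33])[0],q[2]); print(arm.read_state()["clock"])
c=arm.read_camera("wrist"); im=cv2.convertScaleAbs(c["color"],alpha=1.6)
def L(a): cv2.polylines(im,[proj(c,G(q)(np.array(a))).astype(np.int32)],False,(255,0,255),1)
for y in(.065,-.065): L([[-.125,y,.041],[.02,y,.041],[.07,y,.041]]); L([[.02,y-.0085,.041],[.02,y+.0085,.041]])
for x,y in((-.0562,.065),(-.0404,-.065)): L([[x-.04,y-.019,.041],[x+.04,y-.019,.041],[x+.04,y+.019,.041],[x-.04,y+.019,.041],[x-.04,y-.019,.041]])
save({"color":im},"w1.png"); print(c["position"])
E
```

```text
clock: 2.7
tcp_pos: [0.4811, -0.0859, 0.3271]
orientation: [3.128, -0.286, 0.002]
force: [0.8, -0.7, 1.0]
finger_gap: -0.0
grasp_force: 0.0
shares [-0.2135 -0.1506 -0.0074] turn 0.0003 tilt [ 2.e-03 -5.e-04 -1.e+00]
3.0
[ 0.68549372 -0.11409002  0.39725189]
```

View pics/w1.png

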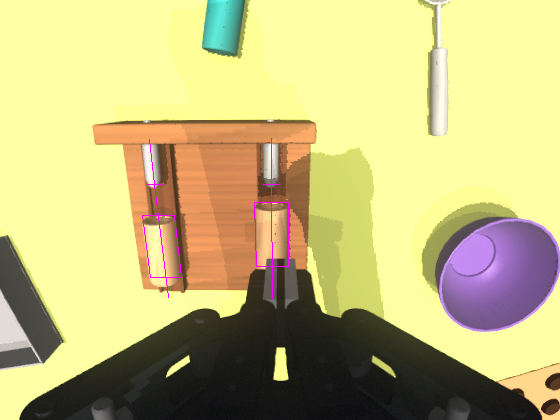

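The wrist view shows the left handle at (162,250) with its pin at (151,165), and the right handle at (271,235) with its pin at (270,165). The overlay agrees within a few mm. Next I go behind the right handle with closed fingers.

```bash
python3 - <<'E'
from fit import *
q=[.5958,-.0215,-.1822]
plan(G(q)([-.11,-.065,.2])[0],q[2]);plan(G(q)([-.11,-.065,.108])[0],q[2])
E
```

```text
shares [-0.2793 -0.0202  0.2508] turn 0.0001 tilt [ 0.0039 -0.0015 -1.    ]
shares [-0.28   -0.02    0.4348] turn 0.0001 tilt [ 0.0039 -0.0015 -1.    ]
```

```bash
python3 -m crank '[[-1,-0.28,-0.02,0.2,0],[-1,-0.28,-0.02,0.25,0],[-1,-0.28,-0.02,0.25,0],[-1,-0.28,-0.02,0.3,0],[-1,-0.28,-0.02,0.434,0],[-1,-0.28,-0.02,0.434,0],[-1,-0.28,-0.02,0.434,0],[-1,-0.28,-0.02,0.434,0]]'
cat > st.py <<'E'
from fit import *
q=[.5958,-.0215,-.1822]
s=arm.read_state(); 
g=lambda v:G([0,0,-q[2]])(v)[0]
print("tcp gauge",g(s["tcp_pos"]-[q[0],q[1],0]).round(4),"F gauge",g(s["force"]).round(2),"t",s["clock"],"gap",s["finger_gap"])
E
python3 st.py; python3 - <<'E'
from h import *
c=arm.read_camera("wrist"); save({"color":cv2.convertScaleAbs(c["color"],alpha=1.6)},"w2.png")
E
```

```text
clock: 3.85
tcp_pos: [0.4701, -0.0654, 0.1101]
orientation: [-3.128, 0.286, -0.001]
force: [1.1, -0.0, -0.0]
finger_gap: 0.0001
grasp_force: 0.0
tcp gauge [-0.1157 -0.0659  0.1101] F gauge [ 1.08  0.18 -0.03] t 3.85 gap 9.361051414242467e-05
```

View pics/w2.png

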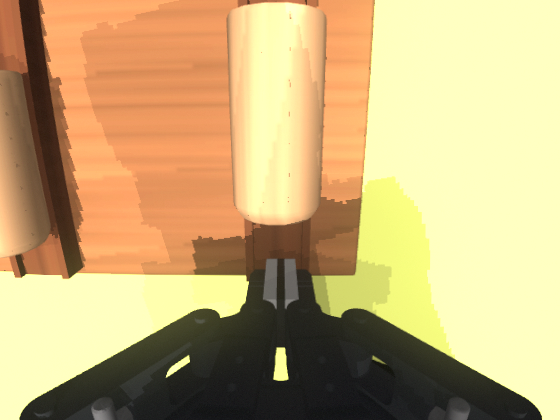

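The fingers at (280,260) are in line with the right handle, about 16 mm behind its closed end at (278,222). Now a slow push in small steps, watching the force.

```bash
python3 -m crank '[[-1,0.01,0,0,0],[-1,0.02,0,0,0],[-1,0.028,0,0,0],[-1,0.036,0,0,0],[-1,0.044,0,0,0],[-1,0.052,0,0,0],[-1,0.06,0,0,0],[-1,0.068,0,0,0],[-1,0.076,0,0,0],[-1,0.084,0,0,0],[-1,0.092,0,0,0],[-1,0.098,0,0,0]]' >/dev/null; python3 st.py
python3 -m crank '[[-1,0.004,0,0,0],[-1,0.006,0,0,0]]' >/dev/null; python3 st.py
python3 -m crank '[[-1,0.004,0,0,0],[-1,0.004,0,0,0]]' >/dev/null; python3 st.py
```

```text
tcp gauge [-0.0668 -0.0661  0.1096] F gauge [-0.79  0.28  0.32] t 5.1 gap -1.7782003661121723e-05
tcp gauge [-0.0641 -0.0661  0.1096] F gauge [-1.36  0.37  0.06] t 5.3 gap 0.00017953348196007057
tcp gauge [-0.062  -0.066   0.1096] F gauge [ 0.2  -0.33 -0.57] t 5.5 gap 0.00021072160592568525
```

```bash
for i in 1; do
python3 -m crank '[[-1,0.004,0,0,0],[-1,0.004,0,0,0]]' >/dev/null; python3 st.py
python3 -m crank '[[-1,0.004,0,0,0],[-1,0.004,0,0,0]]' >/dev/null; python3 st.py
python3 -m crank '[[-1,0.004,0,0,0],[-1,0.004,0,0,0]]' >/dev/null; python3 st.py; done
```

```text
tcp gauge [-0.0599 -0.066   0.1097] F gauge [ 0.25 -0.28  0.45] t 5.7 gap 9.293332028875865e-05
tcp gauge [-0.0579 -0.066   0.1096] F gauge [-0.61 -0.73  0.03] t 5.9 gap -0.0001847058651723829
tcp gauge [-0.0559 -0.066   0.1096] F gauge [ 0.19 -0.02  0.23] t 6.1 gap 0.0001186054817633826
```

```bash

python3 -m crank '[[-1,0.004,0,0,0],[-1,0.004,0,0,0]]' >/dev/null; python3 st.py
python3 -m crank '[[-1,0.004,0,0,0],[-1,0.004,0,0,0]]' >/dev/null; python3 st.py
python3 -m crank '[[-1,0.004,0,0,0],[-1,0.004,0,0,0]]' >/dev/null; python3 st.py
python3 - <<'E'
from h import *
c=arm.read_camera("wrist"); save({"color":cv2.convertScaleAbs(c["color"],alpha=1.6)},"w3.png")
E
```

```text
tcp gauge [-0.0539 -0.066   0.1096] F gauge [0.28 1.04 0.57] t 6.3 gap -0.00010769573002727198
tcp gauge [-0.0519 -0.066   0.1096] F gauge [-0.01  0.14 -0.2 ] t 6.5 gap 0.0002656229223914379
tcp gauge [-0.0499 -0.066   0.1096] F gauge [-0.85 -0.25 -0.17] t 6.7 gap 0.000333162432252184
```

View pics/w3.png

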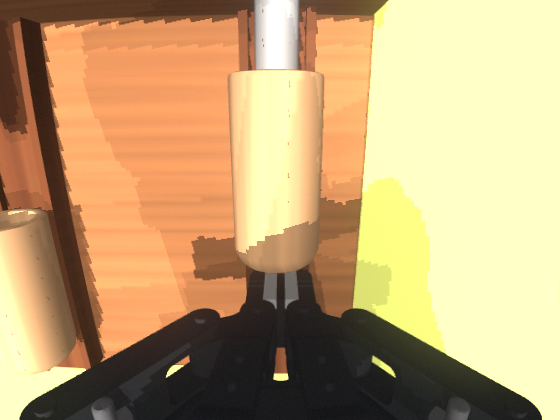

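The handle at (278,165) is on the pin at (277,35), with about 28 mm of pin still showing. That is close to where a tight one would stop, so I continue in 1–2 mm steps.

```bash

python3 -m crank '[[-1,0.002,0,0,0],[-1,0.003,0,0,0]]' >/dev/null; python3 st.py
python3 -m crank '[[-1,0.002,0,0,0],[-1,0.003,0,0,0]]' >/dev/null; python3 st.py
python3 -m crank '[[-1,0.002,0,0,0],[-1,0.003,0,0,0]]' >/dev/null; python3 st.py
python3 -m crank '[[-1,0.002,0,0,0],[-1,0.003,0,0,0]]' >/dev/null; python3 st.py
```

```text
tcp gauge [-0.0494 -0.0661  0.1095] F gauge [-3.41  0.43  2.72] t 6.95 gap 2.7746694845862605e-05
tcp gauge [-0.0491 -0.0661  0.1092] F gauge [-7.08  1.15  4.58] t 7.15 gap 2.730943119891657e-05
tcp gauge [-0.0489 -0.0661  0.109 ] F gauge [-9.84 -0.36  6.81] t 7.35 gap -0.00019259452926405078
tcp gauge [-0.0486 -0.0661  0.1089] F gauge [-12.89   0.5   10.2 ] t 7.55 gap 0.0002521013542038346
```

It stops at tcp −0.0497 with the force rising, so handle_b is tight (origin x≈2 mm). I back off and go behind the left handle.

```bash

python3 -m crank '[[-1,-0.05,0,0,0],[-1,-0.09,0,-0.08,0],[-1,-0.13,0,-0.16,0],[-1,-0.174,-0.05,-0.16,0],[-1,-0.174,-0.26,-0.16,0],[-1,-0.174,-0.26,-0.16,0],[-1,-0.174,-0.262,-0.16,0],[-1,-0.174,-0.262,-0.16,0],[-1,-0.174,-0.262,0,0],[-1,-0.174,-0.262,0,0],[-1,-0.174,-0.262,0,0]]' >/dev/null; python3 st.py
python3 - <<'E'
from h import *
c=arm.read_camera("wrist"); save({"color":cv2.convertScaleAbs(c["color"],alpha=1.6)},"w4.png")
E
```

```text
tcp gauge [-0.1332  0.0619  0.1062] F gauge [-0.71  0.07  0.54] t 8.65 gap -0.00011115144836399164
```

View pics/w4.png

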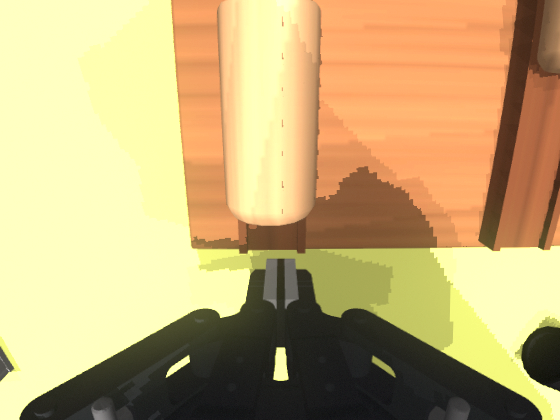

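The fingers at (280,262) are about 4 mm right of the left handle's axis (271,215). I correct that and push.

```bash

python3 -m crank '[[-1,0.01,-0.009,0,0],[-1,0.025,-0.009,0,0],[-1,0.04,-0.009,0,0],[-1,0.054,-0.009,0,0],[-1,0.068,-0.009,0,0],[-1,0.08,-0.009,0,0],[-1,0.092,-0.009,0,0],[-1,0.104,-0.009,0,0],[-1,0.116,-0.009,0,0],[-1,0.128,-0.009,0,0],[-1,0.14,-0.009,0,0],[-1,0.15,-0.009,0,0]]' >/dev/null; python3 st.py
python3 -m crank '[[-1,0.004,0,0,0],[-1,0.008,0,0,0]]' >/dev/null; python3 st.py
python3 -m crank '[[-1,0.004,0,0,0],[-1,0.008,0,0,0]]' >/dev/null; python3 st.py
python3 -m crank '[[-1,0.004,0,0,0],[-1,0.008,0,0,0]]' >/dev/null; python3 st.py
```

```text
tcp gauge [-0.0556  0.0694  0.1095] F gauge [-0.26  0.07  0.67] t 9.9 gap 0.00033016978913061367
tcp gauge [-0.0522  0.0694  0.1095] F gauge [-1.33  0.07 -0.01] t 10.1 gap 6.797507463646363e-05
tcp gauge [-0.0482  0.0695  0.1095] F gauge [-0.52  0.47  0.08] t 10.3 gap -3.793027946441428e-05
tcp gauge [-0.0441  0.0694  0.1096] F gauge [-0.04 -0.67 -0.4 ] t 10.5 gap 0.0003565080533364139
```

```bash

python3 -m crank '[[-1,0.004,0.004,0,0],[-1,0.008,0.006,0,0],[-1,0.014,0.006,0,0],[-1,0.02,0.006,0,0]]' >/dev/null; python3 st.py
python3 -m crank '[[-1,0.004,0,0,0],[-1,0.008,0,0,0],[-1,0.012,0,0,0]]' >/dev/null; python3 st.py
python3 -m crank '[[-1,0.004,0,0,0],[-1,0.006,0,0,0]]' >/dev/null; python3 st.py
python3 -m crank '[[-1,0.002,0,0,0],[-1,0.004,0,0,0]]' >/dev/null; python3 st.py
```

```text
tcp gauge [-0.034   0.0663  0.1096] F gauge [ 0.42  0.56 -0.03] t 10.9 gap -0.00011368470555133652
tcp gauge [-0.0282  0.0664  0.1096] F gauge [-0.87  0.77  0.7 ] t 11.2 gap 0.0002698315863796678
tcp gauge [-0.025   0.0665  0.1096] F gauge [-0.94 -0.53  0.28] t 11.4 gap -8.512616239386519e-05
tcp gauge [-0.0232  0.0665  0.1096] F gauge [-1.06 -0.66  0.27] t 11.6 gap -0.0001776414521537302
```

```bash

python3 -m crank '[[-1,0.002,0,0,0],[-1,0.003,0,0,0]]' >/dev/null; python3 st.py
python3 -m crank '[[-1,0.002,0,0,0],[-1,0.003,0,0,0]]' >/dev/null; python3 st.py
python3 -m crank '[[-1,0.002,0,0,0],[-1,0.003,0,0,0]]' >/dev/null; python3 st.py
```

```text
tcp gauge [-0.0216  0.0664  0.1096] F gauge [-1.5   0.6   0.77] t 11.8 gap -0.00021391022898637803
tcp gauge [-0.0213  0.0665  0.1094] F gauge [-5.84 -0.48  4.25] t 12.0 gap -0.0002297841806902968
tcp gauge [-0.0211  0.0665  0.1092] F gauge [-8.7  -0.31  5.85] t 12.2 gap -0.0002505286323459073
```

handle_a is home (stop at −0.0213, 28 mm beyond b's). I back off, lift, open, and go over handle_b.

```bash

python3 -m crank '[[-1,-0.03,0,0,0],[-1,-0.05,0,-0.04,0],[-1,-0.05,0,-0.14,0],[-1,-0.05,0,-0.2,0],[0.6,-0.02,0.1,-0.2,0],[0.6,0,0.2,-0.2,0],[0.6,0.02,0.263,-0.2,0],[0.6,0.02,0.263,-0.2,0],[0.6,0.02,0.263,-0.2,0],[0.6,0.02,0.263,-0.2,0],[0.6,0.02,0.263,-0.2,0]]' ; python3 st.py
python3 - <<'E'
from fit import *
q=[.5958,-.0215,-.1822]
for n in("top","wrist"):
    c=arm.read_camera(n); im=cv2.convertScaleAbs(c["color"],alpha=1.6)
    if n=="top": im=cv2.resize(im[120:290,80:360],(400,243))
    else:
        for y in(.03,-.065): pass
        im=cv2.resize(im,(400,300)); 
    globals()[n]=im
save({"color":np.hstack([cv2.copyMakeBorder(top,0,57,0,0,0),wrist])},"w5.png")
plan(G(q)([-.005,-.065,.095])[0],q[2])
E
```

```text
clock: 13.3
tcp_pos: [0.5756, -0.082, 0.2096]
orientation: [-3.128, 0.281, -0.001]
force: [0.4, 0.1, -0.4]
finger_gap: 0.0682
grasp_force: 0.0
tcp gauge [-0.0089 -0.0632  0.2096] F gauge [ 0.42  0.15 -0.36] t 13.3 gap 0.06819063595665034
shares [0.0077 0.003  0.2293] turn 0.0008 tilt [ 3.e-04 -4.e-04 -1.e+00]
```

View pics/w5.png

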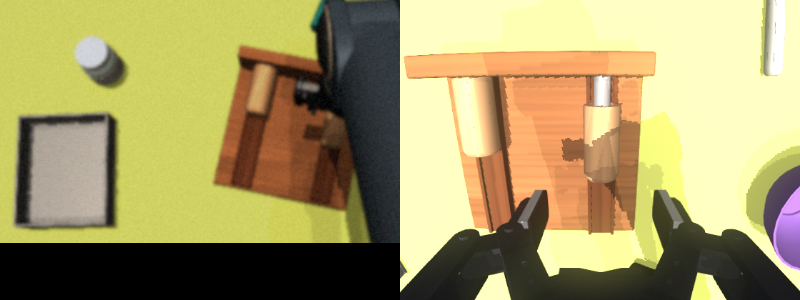

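The left handle is flush against the board at (475,115) in the crop. The right one is short, at (601,140), with pin showing. The fingers are centred on it, so I descend and grip.

```bash

python3 -m crank '[[0.6,0.008,0.002,0.08,0],[0.6,0.008,0.002,0.16,0],[0.6,0.008,0.002,0.2,0],[0.6,0.008,0.002,0.229,0],[0.6,0.008,0.002,0.229,0],[0.6,0.008,0.002,0.229,0]]' ; python3 st.py
python3 -m crank '[[-0.2,0,0,0,0],[-0.2,0,0,0,0],[-0.3,0,0,0,0],[-0.3,0,0,0,0],[-0.4,0,0,0,0],[-0.4,0,0,0,0],[-0.4,0,0,0,0]]' 40; python3 st.py
```

```text
clock: 14.0
tcp_pos: [0.5798, -0.0852, 0.0958]
orientation: [-3.129, 0.285, -0.002]
force: [1.0, -0.3, -0.1]
finger_gap: 0.0686
grasp_force: 0.0
tcp gauge [-0.0041 -0.0656  0.0958] F gauge [ 1.04 -0.14 -0.07] t 14.0 gap 0.06863353124068385
clock: 14.7
tcp_pos: [0.5801, -0.0851, 0.0965]
orientation: [-3.128, 0.286, -0.004]
force: [-1.3, 1.2, 5.9]
finger_gap: 0.0357
grasp_force: 41.0
tcp gauge [-0.0039 -0.0654  0.0965] F gauge [-1.51  0.94  5.87] t 14.7 gap 0.03572645634339716
```

Grip is slightly above the axis (gap 35.7 mm, upward force), so I reopen, lower 6 mm and regrip.

```bash

python3 -m crank '[[0.4,0,0,0,0],[0.4,0,0,0,0],[0.4,0,0,0.006,0],[0.4,0,0,0.013,0],[0.4,0,0,0.013,0],[-0.3,0,0,0.013,0],[-0.3,0,0,0.013,0],[-0.3,0,0,0.013,0],[-0.4,0,0,0.013,0],[-0.4,0,0,0.013,0],[-0.4,0,0,0.013,0]]' 40; python3 st.py
```

```text
clock: 15.8
tcp_pos: [0.5792, -0.0851, 0.0886]
orientation: [-3.128, 0.285, -0.0]
force: [-0.1, 2.6, 1.3]
finger_gap: 0.0358
grasp_force: 40.3
tcp gauge [-0.0048 -0.0655  0.0886] F gauge [-0.62  2.58  1.31] t 15.8 gap 0.03578697563637338
```

```bash

python3 -m crank '[[-0.4,-0.008,0,0,0],[-0.4,-0.016,0,0,0],[-0.4,-0.026,0,0,0],[-0.4,-0.036,0,0,0],[-0.4,-0.046,0,0,0],[-0.4,-0.056,0,0,0],[-0.4,-0.066,0,0,0],[-0.4,-0.076,0,0,0],[-0.4,-0.09,0,0,0],[-0.4,-0.09,0,0,0]]'; python3 st.py
python3 -m crank '[[-0.4,0,0,-0.02,0],[-0.4,0,0,-0.06,0],[-0.4,0,0,-0.14,0],[-0.4,0,0,-0.24,0],[-0.4,0,0,-0.24,0]]';python3 - <<'E'
from fit import *
q=[.5958,-.0215,-.1822]
c=arm.read_camera("wrist"); s=arm.read_camera("top")
save({"color":np.hstack([cv2.resize(cv2.convertScaleAbs(x,alpha=1.6),(400,300)) for x in(c["color"],s["color"][120:300,60:300])])},"w6.png")
# bin: grey floor blob in top view
im=s["color"].astype(float); m=((np.ptp(im,axis=2)<25)&(im.mean(2)>40)).astype(np.uint8); m[:190]=0;m[290:]=0;m[:,:85]=0;m[:,170:]=0
k,l,st,ce=cv2.connectedComponentsWithStats(m); i=1+np.argmax(st[1:,4]); r=cv2.minAreaRect(np.argwhere(l==i)[:,::-1].astype(np.float32)); print(r)
w=[onz(s,x,.004) for x in cv2.boxPoints(r)]; print(np.round(w,3)); b=np.mean(w,0); print("bin",b)
plan([b[0],b[1],.21],q[2]); print(arm.read_state()["tcp_pos"])
E
```

```text
clock: 16.8
tcp_pos: [0.5339, -0.0769, 0.0887]
orientation: [-3.128, 0.285, 0.002]
force: [1.2, 4.3, 4.9]
finger_gap: 0.0356
grasp_force: 40.8
tcp gauge [-0.0509 -0.0657  0.0887] F gauge [0.42 4.45 4.89] t 16.8 gap 0.035609381542105197
clock: 17.3
tcp_pos: [0.5372, -0.0789, 0.2145]
orientation: [3.126, -0.289, 0.015]
force: [0.1, -0.1, -0.3]
finger_gap: 0.0356
grasp_force: 41.0
((122.75735473632812, 238.85638427734375), (64.33202362060547, 81.39411926269531), 1.569354772567749)
[[0.408 0.439 0.004]
 [0.605 0.454 0.004]
 [0.603 0.292 0.004]
 [0.409 0.283 0.004]]
bin [0.5060603  0.36704061 0.004     ]
shares [-0.2183 -0.8664 -0.0029] turn -0.0005 tilt [-0.      0.0018 -1.    ]
[ 0.53412731 -0.07880301  0.20934489]
```

View pics/w6.png

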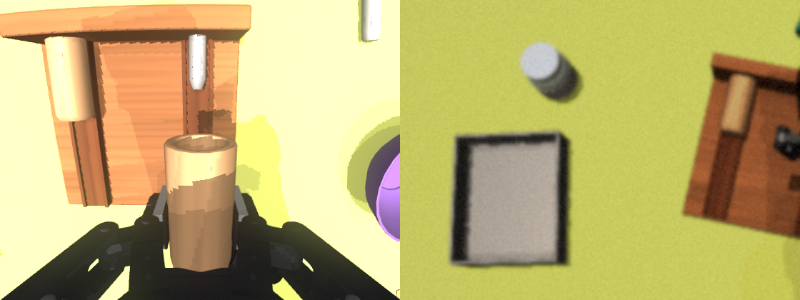

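The handle is in the gripper, and the left one is still home at (70,80). I check the bin centre from its rim at z=50 mm in both cameras.

```bash
python3 - <<'E'
from fit import *
s=arm.read_camera("scene");t=arm.read_camera("top")
for c,ps in((s,[(342,87),(395,121),(357,159),(303,123)]),(t,[(93,200),(160,199),(162,278),(91,279)])):
    w=np.array([onz(c,p,.05) for p in ps]); print(w.round(3).tolist(),w.mean(0).round(3))
plan([.5,.35,.21],-.1822)
E
```

```text
[[0.425, 0.411, 0.05], [0.594, 0.418, 0.05], [0.607, 0.26, 0.05], [0.441, 0.248, 0.05]] [0.517 0.334 0.05 ]
[[0.587, 0.429, 0.05], [0.593, 0.269, 0.05], [0.413, 0.251, 0.05], [0.405, 0.414, 0.05]] [0.5   0.341 0.05 ]
shares [-0.2215 -0.8302 -0.0059] turn -0.0004 tilt [-0.0041  0.0014 -1.    ]
```

```bash

python3 -m crank '[[-0.4,-0.025,-0.1,0,0],[-0.4,-0.05,-0.2,0,0],[-0.4,-0.075,-0.3,0,0],[-0.4,-0.1,-0.4,0,0],[-0.4,-0.125,-0.5,0,0],[-0.4,-0.15,-0.6,0,0],[-0.4,-0.18,-0.7,0,0],[-0.4,-0.208,-0.78,0,0],[-0.4,-0.208,-0.812,0,0],[-0.4,-0.208,-0.812,0,0],[-0.4,-0.208,-0.812,0,0],[-0.4,-0.208,-0.812,0,0]]'
python3 - <<'E'
from fit import *
c=arm.read_camera("wrist"); s=arm.read_camera("scene")
save({"color":np.hstack([cv2.resize(cv2.convertScaleAbs(x,alpha=1.6),(400,300)) for x in(c["color"],s["color"][30:210,220:460])])},"w7.png")
plan([.505,.34,.08],-.1822)
E
```

```text
clock: 18.7
tcp_pos: [0.5064, 0.3383, 0.2072]
orientation: [3.125, -0.289, -0.003]
force: [0.8, -1.2, -0.3]
finger_gap: 0.036
grasp_force: 41.1
shares [-0.0037 -0.0027  0.2558] turn -0.0009 tilt [-5.0e-04  1.9e-03 -1.0e+00]
```

View pics/w7.png

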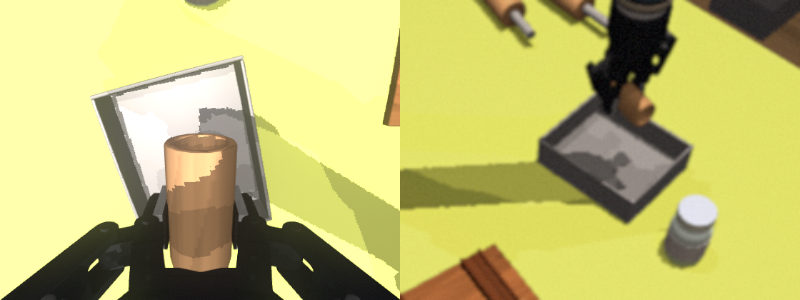

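The bin rim runs from (92,97) to (243,58), turned about 14° from the gripper. The handle at (200,200) is on its midline. I align with the bin, lower and release.

```bash

python3 -m crank '[[-0.4,0,0,0,-0.04],[-0.4,0,0,0.02,-0.08],[-0.4,0,0,0.1,-0.08],[-0.4,0,0,0.17,-0.08],[-0.4,0,0,0.22,-0.08],[-0.4,0,0,0.25,-0.08],[-0.4,0,0,0.25,-0.08],[-0.4,0,0,0.25,-0.08]]'
python3 -m crank '[[0.2,0,0,0,0],[0.35,0,0,0,0],[0.35,0,0,0,0],[0.35,0,0,0,0],[0.35,0,0,0,0],[0.35,0,0,-0.04,0],[0.35,0,0,-0.1,0],[0.35,0,0,-0.2,0],[0.35,0,0,-0.28,0],[0.35,0,0,-0.36,0],[0.35,0,0,-0.4,0],[0.35,0,0,-0.4,0]]'
python3 - <<'E'
from fit import *
c=arm.read_camera("wrist"); s=arm.read_camera("scene")
save({"color":np.hstack([cv2.resize(cv2.convertScaleAbs(x,alpha=1.6),(400,300)) for x in(c["color"],s["color"][80:290,180:460])])},"w8.png")
E
```

```text
clock: 19.6
tcp_pos: [0.5069, 0.3407, 0.0844]
orientation: [-3.139, -0.107, -0.002]
force: [-0.3, 0.8, -0.1]
finger_gap: 0.0356
grasp_force: 41.2
clock: 20.8
tcp_pos: [0.5072, 0.3419, 0.2874]
orientation: [-3.136, -0.108, -0.01]
force: [0.1, 0.2, -0.4]
finger_gap: 0.0577
grasp_force: 0.0
```

View pics/w8.png

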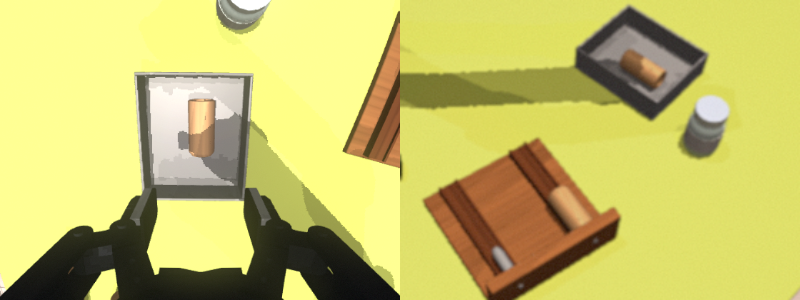

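The tight handle lies flat in the bin at (201,127). handle_a is still home against the board at (570,205) in the scene crop, and the jar is undisturbed at (708,110).

```bash
python3 -c "
from plant import arm
print(arm.hand_in())"
```

```text
the job is handed in; nothing more can be done
None
```

Job handed in: both handles were tried. handle_a went fully home and stays on the left pin, and handle_b stopped about 28 mm short, so it is now in the grey bin (robot clock about 21 s of the 56 s allowed).

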